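# Lay up the drying stack on the steel plate

## Task

The washed perforated sieve disc stands on edge in the small rack: take it out, lay it flat on the dark rubber mat and let go of it. Then build the drying stack for the hearing aids, centred on the round steel plate: the thick desiccant disc at the bottom, then the sieve disc (taken up again by its rim), then the small saucer disc, hollow side up, on top. Leave the loose hearing aid and the loupe where they are, do not shove the plate, and let go of everything.

Things in the scene. Friction and masses are not known exactly. Their poses are not given: they have to be found in the camera images.
- plate: round flat stainless plate, loose, 0.5 kg, 100 mm across, 10 mm high, flat top without a lip, standing on the counter on a smaller foot. Origin: centre of its underside (counter level), z up; its top is at z = 10 mm
- brick: desiccant disc: off-white, dotted on top, thickest and widest of the discs, 64 mm in diameter, 16 mm thick, loose, lying flat on the counter. Origin: centre of its underside, z up
- saucer: saucer disc: small white disc, 48 mm in diameter, 10 mm high, with a shallow hollow (4 mm deep) in its top, loose, lying flat on the counter hollow side up. Origin: centre of its underside, z up
- sieve: sieve disc: flat steel disc with dark round perforations, 58 mm in diameter, 8 mm thick, loose. Origin: its centre (middle of thickness). Its x axis is the disc's axis (normal to its faces): level at the start, as it stands on edge in the rack; when it lies flat x points up or down. Its other axes may turn as it rolls
- rack: small aluminium rack fixed to the counter, base 60 x 84 mm and 6 mm thick. One slot, 10 mm wide between two cheeks (each 6 mm thick, 44 mm long, tops 26 mm above the counter), end stops to 18 mm above the counter. Origin: centre of its underside; the slot runs along y, so the standing disc's axis is along x; the disc's lowest point rests 6 mm above the counter and its top is at 64 mm
- mat: square dark rubber mat fixed to the counter, 150 x 150 mm, 3 mm thick. Origin: centre of its underside (counter level); z up, x and y along its edges; its top is at z = 3 mm
- aid: bystander: small copper-toned hearing aid, about 40 mm long, 10 mm high, loose on the counter beyond the plate; origin at its underside, about the middle
- loupe: bystander: smoky acrylic loupe lying flat, loose: round lens 52 mm across and 10 mm high with a flat handle reaching 78 mm from the lens centre along its -x. Origin: underside of the lens centre

How it is judged:
By the outcome, as a careful person would: the job done as asked, in the order asked, and still so for the second after the job is handed in, with the robot touching nothing.
It also fails if it takes over 72 s, if anything falls off the work surface, if the arm or the gripper's body presses on something with over 40 N, if the wrist force passes 120 N, or if a joint passes its speed limit or range.

## Robot

A 7-joint arm with a two-finger parallel gripper is mounted at the origin on the work surface. World frame = base frame: x ahead of the robot, y to its left, z up, the work surface at z = 0. Lengths are in m, angles in rad, forces in N, time in s.
With the tool pointing down it reaches from about 0.35 to 0.9 m from the base axis. Payload 19.9 kg.
Tool frame: the origin (TCP) lies at the very end of the fingers, on their centre line; the grasp point (between the pads) lies 19 mm behind it; z points along the fingers, y is the line along which they close (so a half turn about z gives the same grasp; the last joint's range is limited). The gripper opens to 94 mm and grips with 3 to 60 N. Pads are 16 mm wide; open, the fingers measure 119 mm over their backs; the gripper's body (75 mm by 177 mm) begins 78 mm behind the grasp point.
Start: joints at [1.248, 0.417, -0.01, 1.614, 0.005, 1.111, -0.053], TCP at [0.174, -0.6, 0.205] pointing down, gripper open.
Joint ranges: [-2.81, 2.81], [-0.39, 2.02], [-1.27, 1.25], [0.06, 2.57], [-1.19, 4.33], [0.19, 2], [-2.82, 2.82]. Speed limits (rad/s): [1.89, 1.89, 2.39, 2.39, 3.01, 3.01, 3.01].

## Interface

Orientations are given as a unit quaternion [x, y, z, w].
In Python, from station import manip, eyes, order gives the robot as it stands.
- The arm moves only by the shell command python3 -m crank 'ROWS'. ROWS is JSON, a list that holds one entry, the list of rows, each a list of 5 numbers: the shift along the tool's x, y, z in units of 300 mm (1.0 is 300 mm), then the turn about the tool's z in units of 360 degrees (1.0 is 360 degrees), then the closure, from 0 (fully open) to 1 (shut). A call has 1 to 20 rows; each row is the pose to reach, as a shift and turn from the pose commanded when the call began, along the tool's axes at that moment, turning the shorter way round; what a row does not reach only later rows make up. A row lasts 1/8 s, in which the tool goes at most 62.5 mm and 10.7 degrees, less where a joint would pass 70% of its speed; a pose out of reach is approached as far as the arm can. A call with a number of a shift or a turn outside -1 to 1 is refused whole. A call with a gripper value outside its range is refused whole. The fingers move at their own pace and stop on an object; the grip force is fixed at half the most. Time passes only in rows, so rows that repeat a pose let the fingers close. It gives the time, the measured TCP pose, the force, the opening and the grip force at its end, in the units of the state.
- manip.get_state(): the state, without advancing time (a new reading comes with each control period).
- eyes.get_image(name): name is "side" or "top" or "wrist"; returns the picture (420x560x3 uint8, red, green, blue); there is no depth.
- eyes.camera_info(name): a dict with "fx", "fy", "cx", "cy" (pixels), "k1" (the pictures are not rectified: a ray, as slopes to the right and down, at radius r is drawn at 1 + k1 r^2 times it, then the intrinsics apply), "R" (3x3) and "t" (3): a world point X has camera coordinates R X + t. Camera axes: x right, y down, z forward; pixel columns grow to the right and rows downward; lengths in m; the calibration is good to about 2 mm. A picture is of the moment at which its call begins: read the wrist's pose just before it. camera_info takes no time and is no camera call; for the wrist camera it gives the pose at the moment of the call.
- order.close_job(): hands the job in; it is judged then, once.
The state is a dict: "t": time; "qpos": joint angles; "qd": joint speeds; "joint_torque": joint torques, N m; "position": TCP position; "tool_rot": TCP orientation; "wrist_force": force on the tool from outside, world axes, zero at the start; "torque": the same for the moment, N m; "gripper_width": finger opening in m; "grasp_force": force on a finger pad.
Only numpy, scipy, OpenCV 4.12 (cv2) and the standard library are available. Lean on these libraries where they do the work, as an engineer would, in place of code of your own. Each camera call takes 0.05 s, during which the arm holds its last target. There are 200 camera calls.

## Working session

There is one attempt and no reset: what is moved stays moved. The work goes in short steps, Python scripts to look and compute and a shell command to move; the robot and the scene stay as the last step left them, time stands still between calls to the robot, and variables do not carry over. Pictures are saved under pics/ and viewed, at most 10 in all, crops included, and the job is handed in when it is done.

```bash
mkdir -p pics; ls
python3 - <<'E'
from station import manip, eyes, order
import cv2,numpy as np
s=manip.get_state();print({k:np.round(v,3) for k,v in s.items()})
a=eyes.get_image("top");b=eyes.get_image("side")
cv2.imwrite("pics/top0.png",a[:,:,::-1]);cv2.imwrite("pics/side0.png",b[:,:,::-1])
for n in("top","side","wrist"):
    i=eyes.camera_info(n);print(n,{k:np.round(v,4).tolist() for k,v in i.items()})
E
```

```text
pics
{'t': np.float64(0.0), 'qpos': array([ 1.248,  0.418, -0.01 ,  1.614,  0.005,  1.111, -0.053]), 'qd': array([-0.001,  0.002, -0.001,  0.   , -0.001,  0.002,  0.   ]), 'joint_torque': array([ 0.0000e+00, -8.5126e+01,  6.3900e-01, -4.2599e+01, -4.9000e-02,
        1.9000e-02,  0.0000e+00]), 'position': array([ 0.174, -0.6  ,  0.205]), 'tool_rot': array([ 0.99 ,  0.14 , -0.   , -0.001]), 'wrist_force': array([ 0.074, -0.543,  0.177]), 'torque': array([ 0.013, -0.056,  0.038]), 'grasp_force': np.float64(0.0), 'gripper_width': np.float64(0.094)}
top {'fx': 523.0633, 'fy': 523.0633, 'cx': 283.4472, 'cy': 211.6216, 'k1': -0.092, 'R': [[0.0292, -0.999, 0.0346], [-0.9879, -0.0341, -0.1516], [0.1526, -0.0298, -0.9878]], 't': [0.0461, 0.5826, 1.0905]}
side {'fx': 382.4987, 'fy': 382.4987, 'cx': 291.5428, 'cy': 204.7794, 'k1': -0.0799, 'R': [[0.777, -0.6293, 0.0149], [-0.4714, -0.5974, -0.6488], [0.4172, 0.4971, -0.7609]], 't': [-0.4047, 0.3411, 0.5245]}
wrist {'fx': 339.2384, 'fy': 339.2384, 'cx': 278.2705, 'cy': 208.1321, 'k1': -0.0337, 'R': [[0.2793, -0.9602, -0.0006], [-0.9224, -0.2685, 0.2776], [-0.2667, -0.0769, -0.9607]], 't': [-0.6262, -0.0293, 0.3916]}
```

View pics/top0.png

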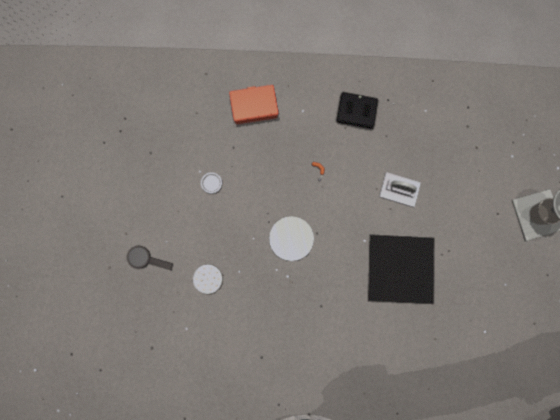

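View pics/side0.png

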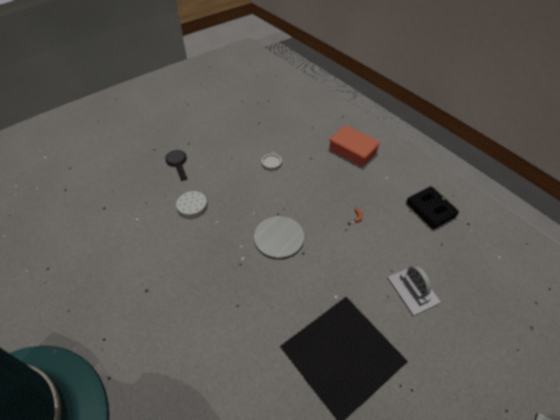

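Top view: plate (292,239), brick (207,279), saucer (211,183), rack with the standing sieve (401,189), mat (401,269), aid (318,167) and loupe lens (139,257). The side view shows the same layout, with the sieve upright in the rack at (418,280).

```bash
cat > h.py <<'E'
import cv2,numpy as np
from scipy.spatial.transform import Rotation as Ro
from scipy.optimize import least_squares
from station import manip, eyes, order
def cast(uv,i,z):
    uv=np.asarray(uv,float).reshape(-1,1,2)
    K=np.array([[i["fx"],0,i["cx"]],[0,i["fy"],i["cy"]],[0,0,1.]])
    n=cv2.undistortPoints(uv,K,np.array([i["k1"],0,0,0,0.])).reshape(-1,2)
    R=np.array(i["R"]);t=np.array(i["t"])
    d=np.c_[n,np.ones(len(n))]@R; C=-R.T@t
    return (C+d*((z-C[2])/d[:,2])[:,None])[:,:2]
def proj(X,i):
    K=np.array([[i["fx"],0,i["cx"]],[0,i["fy"],i["cy"]],[0,0,1.]])
    return cv2.projectPoints(np.asarray(X,float).reshape(-1,1,3),cv2.Rodrigues(np.array(i["R"]))[0],np.array(i["t"]),K,np.array([i["k1"],0,0,0,0.]))[0].reshape(-1,2)
def circ(P,r=None):
    c0=P.mean(0);r0=r or 0.03
    if r: f=lambda p:np.hypot(*(P-p[:2]).T)-r
    else: f=lambda p:np.hypot(*(P-p[:2]).T)-p[2]
    s=least_squares(f,[*c0] if r else [*c0,r0],loss="soft_l1",f_scale=.0007);return s.x
def blob(mask,near):
    cs,_=cv2.findContours(mask.astype(np.uint8),cv2.RETR_EXTERNAL,cv2.CHAIN_APPROX_NONE)
    cs=[c for c in cs if cv2.contourArea(c)>60]
    return min(cs,key=lambda c:np.hypot(*(c.reshape(-1,2).mean(0)-near)))
def rows(x,y,z,dir=None):
    """shift units/turn units to put the TCP at xyz with tool y line along dir (rad, world)"""
    s=manip.get_state();R=Ro.from_quat(s["tool_rot"]);p=np.array(s["position"])
    d=R.inv().apply(np.array([x,y,z])-p)/.3
    t=0
    if dir is not None:
        yl=R.inv().apply([np.cos(dir),np.sin(dir),0]);a=np.arctan2(-yl[0],yl[1])
        a=(a+np.pi/2)%np.pi-np.pi/2;t=a/2/np.pi
    return np.round(d,4).tolist()+[round(float(t),4)]
E
python3 - <<'E'
from h import *
i=eyes.camera_info("top");im=cv2.imread("pics/top0.png");g=im.max(2).astype(int)
hsv=cv2.cvtColor(im,cv2.COLOR_BGR2HSV)
print("cam",-np.array(i["R"]).T@np.array(i["t"]))
for n,near,z,lo in(("plate",(292,239),.01,150),("brick",(207,279),.016,150),("saucer",(211,183),.01,150)):
    c=blob(g>lo,near).reshape(-1,2)+0.0
    P=cast(c,i,z);print(n,circ(P),c.min(0),c.max(0))
m=blob(g<35,(401,269));print("mat",[cast(p,i,.003).round(4).tolist() for p in cv2.boxPoints(cv2.minAreaRect(m))],cast(cv2.minAreaRect(m)[0],i,.003))
m=blob(g>140,(401,189));b=cv2.boxPoints(cv2.minAreaRect(m));P=cast(b,i,.006);print("rack",b.tolist(),P.round(4).tolist(),P.mean(0),np.hypot(*(P-np.roll(P,1,0)).T))
print(rows(.5,-.3,.3,np.pi/2))
cv2.imwrite("pics/c.png",np.hstack([cv2.resize(im[y-30:y+30,x-30:x+30],(390,390),interpolation=cv2.INTER_NEAREST) for x,y in((401,189),(207,279))]))
E
```

```text
cam [0.40779423 0.09839184 1.16395383]
plate [0.52770572 0.04487418 0.04866282] [269. 216.] [313. 260.]
brick [0.43196377 0.22608928 0.03062224] [193. 265.] [221. 293.]
saucer [0.64759467 0.22891324 0.02302869] [200. 172.] [221. 192.]
mat [[[0.804, -0.0518]], [[0.8242, -0.0571]], [[0.8034, -0.1402]], [[0.7832, -0.1346]]] [[ 0.80363675 -0.09588668]]
rack [[378.38531494140625, 195.71559143066406], [385.78900146484375, 171.0366973876953], [422.02752685546875, 181.9082489013672], [414.62384033203125, 206.58714294433594]] [[0.6307, -0.1513], [0.6889, -0.1685], [0.6667, -0.253], [0.6086, -0.235]] [ 0.64870783 -0.20193905] [0.08657538 0.06071179 0.08735548 0.06086387]
[1.3228, -0.6586, -0.3163, 0.0448]
```

View pics/c.png

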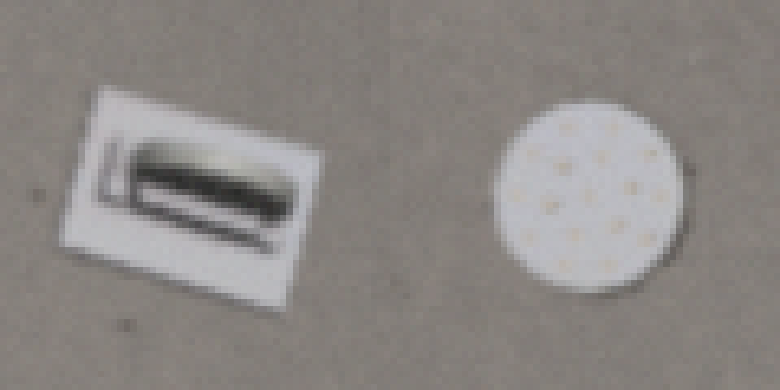

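Run:
```python
from h import *
i=eyes.camera_info("top");im=cv2.imread("pics/top0.png")
m=blob(im.max(2)<45,(401,269)) 
cs,_=cv2.findContours((im[220:320,350:450].max(2)<45).astype(np.uint8),0,1);m=max(cs,key=cv2.contourArea)+[350,220]
P=cast(cv2.boxPoints(cv2.minAreaRect(m)),i,.003);print("mat",P.round(4).tolist(),P.mean(0))
print(rows(.6487,-.2019,.16,np.radians(75.2)))
```

```text
mat [[0.3938, -0.131], [0.5393, -0.1333], [0.5405, -0.279], [0.3937, -0.2743]] [ 0.46681799 -0.20437715]
[1.8899, -0.8344, 0.1505, 0.086]
```

```bash
python3 -m crank '[[[0.2,-0.08,0,0.02,0],[0.4,-0.16,0,0.04,0],[0.6,-0.25,0,0.06,0],[0.8,-0.34,0,0.086,0],[0.95,-0.42,0,0.086,0],[0.95,-0.42,0,0.086,0],[0.95,-0.42,0,0.086,0]]]'; python3 -c "
from h import *
print(rows(.6487,-.2019,.16,np.radians(75.2)))"
```

```text
t: 0.98
position: [0.4121, -0.4002, 0.2052]
tool_rot: [0.992, -0.129, -0.0, -0.0]
wrist_force: [-0.8, -0.5, -0.1]
gripper_width: 0.0941
grasp_force: 0.0
[0.5937, -0.8406, 0.1503, 0.0]
```

```bash
python3 -m crank '[[[0.12,-0.17,0.03,0,0],[0.24,-0.34,0.06,0,0],[0.36,-0.51,0.09,0,0],[0.48,-0.68,0.12,0,0],[0.594,-0.84,0.15,0,0],[0.594,-0.84,0.15,0,0],[0.594,-0.84,0.15,0,0]]]'; python3 -c "
from h import *
i=eyes.camera_info('wrist');im=eyes.get_image('wrist')[:,:,::-1].copy()
cv2.imwrite('pics/w1.png',im)
s=manip.get_state();print(s['position'],proj([[.6487,-.2019,.035],[.6487,-.2019,.064],s['position']],i))"
```

```text
t: 1.85
position: [0.6484, -0.2039, 0.16]
tool_rot: [0.992, -0.13, -0.001, 0.0]
wrist_force: [-0.3, -0.8, 0.9]
gripper_width: 0.0937
grasp_force: 0.0
[ 0.64819061 -0.20435027  0.160345  ] [[274.56826198 202.32838317]
 [274.24300367 211.30110809]
 [276.85401279 259.3098952 ]]
```

View pics/w1.png

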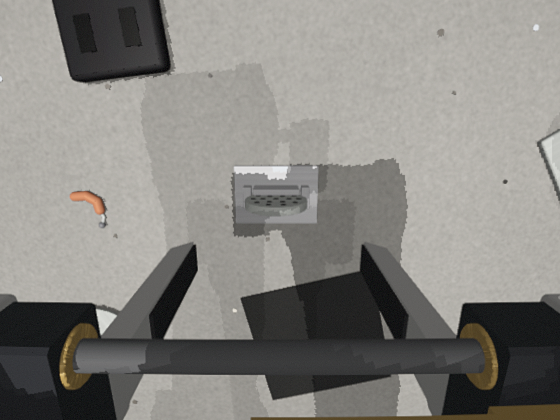

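The wrist view shows the rack square to the gripper at u 234–317, v 165–224, with the sieve at (276,200). This agrees with the top view to about 1 mm, so I'll descend.

```bash
python3 -c "
from h import *
print(rows(.6487,-.203,.029,np.radians(75.2)))"
```

```text
[0.0007, -0.0052, 0.4378, -0.0005]
```

```bash
python3 -m crank '[[[0,-0.004,0.1,0,0],[0,-0.004,0.2,0,0],[0,-0.004,0.3,0,0],[0,-0.004,0.38,0,0],[0,-0.004,0.42,0,0],[0,-0.004,0.437,0,0],[0,-0.004,0.437,0,0],[0,-0.004,0.437,0,0.3],[0,-0.004,0.437,0,0.6],[0,-0.004,0.437,0,0.6],[0,-0.004,0.437,0,0.6],[0,-0.004,0.437,0,0.6],[0,-0.004,0.437,0,0.6]]]'
```

```text
t: 3.52
position: [0.6496, -0.2008, 0.0294]
tool_rot: [0.992, -0.129, 0.0, -0.0]
wrist_force: [0.1, -0.5, 1.3]
gripper_width: 0.057
grasp_force: 30.0
```

```bash
python3 -m crank '[[[0,0,-0.06,0,0.6],[0,0,-0.14,0,0.6],[0,0,-0.25,0,0.6],[0,0,-0.33,0,0.6],[0,0,-0.33,0,0.6],[0,0,-0.33,0,0.6]]]'; python3 -c "
from h import *
im=eyes.get_image('side')[:,:,::-1];cv2.imwrite('pics/s2.png',cv2.resize(im[170:350,300:520],None,fx=2.5,fy=2.5))
print(rows(.495,-.211,.045,np.radians(75.2)))"
```

```text
t: 4.28
position: [0.6492, -0.2007, 0.128]
tool_rot: [0.992, -0.129, -0.0, -0.0]
wrist_force: [0.6, 1.2, -0.3]
gripper_width: 0.057
grasp_force: 30.0
[-0.4871, 0.1645, 0.2758, -0.0]
```

View pics/s2.png

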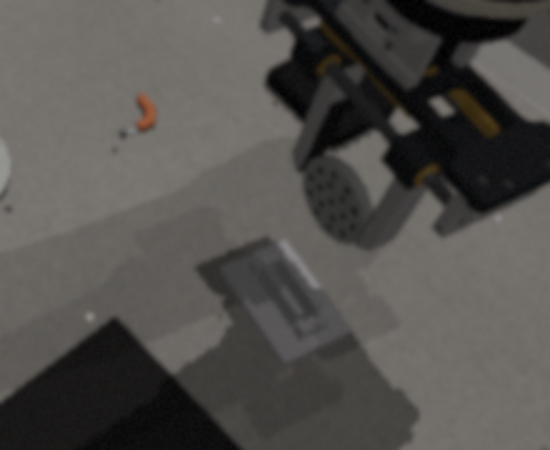

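The sieve is held upright between the fingertips at about (335,200) in the crop and is clear of the empty rack. Next, to the mat.

```bash
python3 -m crank '[[[-0.12,0.04,0,0,0.6],[-0.26,0.09,0,0,0.6],[-0.4,0.135,0.05,0,0.6],[-0.487,0.164,0.15,0,0.6],[-0.487,0.164,0.24,0,0.6],[-0.487,0.164,0.275,0,0.6],[-0.487,0.164,0.275,0,0.6],[-0.487,0.164,0.275,0,0.6]]]';python3 -c "
from h import *
print(rows(.495,-.211,.026,np.radians(75.2)))"
```

```text
t: 5.32
position: [0.4963, -0.2111, 0.0465]
tool_rot: [0.992, -0.129, 0.0, 0.0]
wrist_force: [-0.5, 0.1, -0.9]
gripper_width: 0.057
grasp_force: 30.0
[-0.0044, 0.001, 0.0683, 0.0]
```

```bash
python3 -m crank '[[[-0.004,0,0.04,0,0.6],[-0.004,0,0.06,0,0.6],[-0.004,0,0.07,0,0.6],[-0.004,0,0.071,0,0.6],[-0.016,0,0.071,0,0.6],[-0.03,0,0.071,0,0.6],[-0.042,0,0.074,0,0.6],[-0.054,0,0.078,0,0.6],[-0.066,0,0.084,0,0.6],[-0.076,0,0.09,0,0.6],[-0.076,0,0.09,0,0.6]]]'; python3 -c "
from h import *
im=eyes.get_image('side')[:,:,::-1];cv2.imwrite('pics/s3.png',cv2.resize(im[230:410,240:460],None,fx=2.5,fy=2.5))"
```

```text
t: 6.7
position: [0.4746, -0.2055, 0.0194]
tool_rot: [0.992, -0.129, 0.001, 0.0]
wrist_force: [0.3, -0.2, 9.2]
gripper_width: 0.057
grasp_force: 30.0
```

View pics/s3.png

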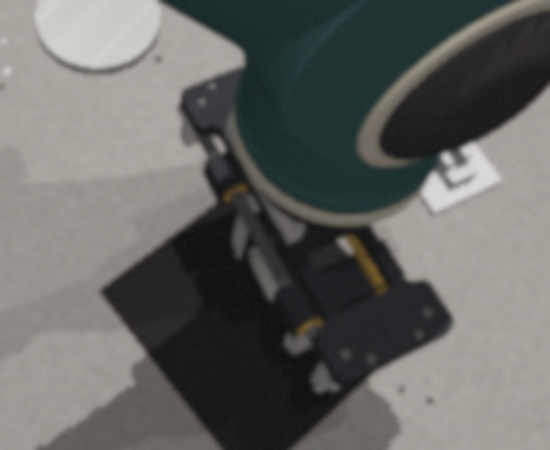

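The arm blocks the side view of the disc and only the fingers show. The 9 N contact fits the rim pressing on the mat, so I'll finish the arc and check from the wrist.

```bash
python3 -m crank '[[[-0.009,0,0.007,0,0.6],[-0.018,0,0.015,0,0.6],[-0.025,0,0.026,0,0.6],[-0.031,0,0.037,0,0.6],[-0.034,0,0.044,0,0.6],[-0.034,0,0.044,0,0.6]]]'; python3 -c "
from h import *
im=eyes.get_image('wrist')[:,:,::-1];cv2.imwrite('pics/w4.png',im)"
```

```text
t: 7.5
position: [0.4637, -0.2025, 0.0056]
tool_rot: [0.992, -0.129, -0.0, -0.0]
wrist_force: [-3.2, 0.8, 7.7]
gripper_width: 0.0574
grasp_force: 30.0
```

View pics/w4.png

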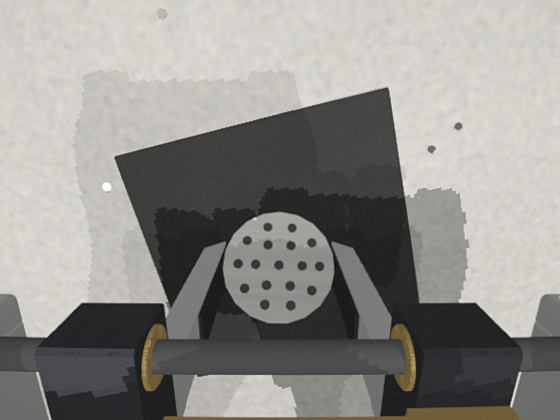

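The wrist view shows the sieve nearly flat on the mat, centred at (279,268). Releasing and lifting.

```bash
python3 -m crank '[[[0,0,0,0,0.35],[0,0,0,0,0.2],[0,0,0,0,0],[0,0,0,0,0],[0,0,-0.05,0,0],[0,0,-0.2,0,0],[0,0,-0.35,0,0],[0,0,-0.5,0,0],[0,0,-0.5,0,0],[0,0,-0.5,0,0]]]'
cat >> h.py <<'E'
def find(near,z,r,lo,name="wrist"):
    i=eyes.camera_info(name);im=eyes.get_image(name)
    cv2.imwrite("pics/last.png",im[:,:,::-1])
    uv=proj([[*near,z]],i)[0]
    g=cv2.cvtColor(im,cv2.COLOR_RGB2GRAY)
    c=blob(cv2.morphologyEx((g>lo).astype(np.uint8),cv2.MORPH_CLOSE,np.ones((9,9))),uv).reshape(-1,2)
    P=cast(c,i,z);p=circ(P)
    print("uv",uv,"box",c.min(0),c.max(0),"free",p.round(4),"fixed",circ(P,r).round(4));return p
E
python3 -c "
from h import *
p=find((.463,-.203),.011,.029,90)
print(manip.get_state()['position'],rows(.432,.226,.15,np.radians(75.2)))"
```

```text
t: 8.8
position: [0.4636, -0.2025, 0.1559]
tool_rot: [0.992, -0.129, 0.0, 0.0]
wrist_force: [0.3, 0.1, 0.0]
gripper_width: 0.0939
grasp_force: 0.0
uv [277.52863995 197.44306438] box [0 0] [559 339] free [ 0.4931 -0.2142  0.2462] fixed [ 0.4441 -0.2004]
[ 0.46333908 -0.2023927   0.15525667] [-0.466, -1.3538, 0.0181, -0.0]
```

Run:
```python
s=open("h.py").read()
s=s.replace('    c=blob(cv2','    w=np.zeros_like(g);cv2.circle(w,tuple(int(v) for v in uv),int(win),255,-1);g=np.minimum(g,w)\n    c=blob(cv2').replace('name="wrist"):','name="wrist",win=75):')
open("h.py","w").write(s)
from h import *
i=eyes.camera_info("wrist")
im=cv2.imread("pics/last.png",0);print(im[130:270:7,277])
p=find((.463,-.203),.011,.029,90)
print(rows(.432,.226,.15,np.radians(110)))
```

```text
[ 56  55  52  54  58  58 253 234 145 178  63 161 158 159  42  54  57  53
  54 196]
uv [277.60455943 197.168683  ] box [249 169] [307 227] free [ 0.4613 -0.203   0.0286] fixed [ 0.4613 -0.2031]
[-0.4659, -1.3539, 0.0175, -0.0967]
```

```bash
python3 -m crank '[[[-0.07,-0.2,0,0,0],[-0.14,-0.4,0,-0.02,0],[-0.21,-0.6,0,-0.045,0],[-0.28,-0.8,0,-0.07,0],[-0.34,-1,0,-0.097,0],[-0.34,-1,0,-0.097,0]]]'; python3 -c "
from h import *
print(rows(.432,.226,.15,np.radians(110)))"
```

```text
t: 9.65
position: [0.4409, 0.1175, 0.1551]
tool_rot: [0.984, 0.179, -0.001, -0.001]
wrist_force: [0.2, -1.2, -1.0]
gripper_width: 0.0942
grasp_force: 0.0
[0.0996, -0.349, 0.0175, 0.0016]
```

```bash
python3 -m crank '[[[0.05,-0.18,0.01,0,0],[0.1,-0.349,0.017,0,0],[0.1,-0.349,0.017,0,0],[0.1,-0.349,0.017,0,0]]]'; python3 -c "
from h import *
p=find((.432,.226),.016,.032,185)
print(p,rows(p[0],p[1],.004,np.radians(110)))
im=cv2.imread('pics/last.png',0);u=proj([[.432,.226,.016]],eyes.camera_info('wrist'))[0].astype(int);print(im[u[1],u[0]-60:u[0]+60:4],im[u[1]-60:u[1]+60:4,u[0]])"
```

```text
t: 10.15
position: [0.4339, 0.2211, 0.1499]
tool_rot: [0.985, 0.174, -0.001, 0.0]
wrist_force: [0.7, -0.5, -0.4]
gripper_width: 0.0938
grasp_force: 0.0
uv [270.86553551 198.81203279] box [241 167] [304 200] free [0.4441 0.2297 0.0211] fixed [0.4595 0.2353]
[0.44410588 0.22965145 0.02114003] [0.0421, -0.0169, 0.4867, 0.0]
[163 162 107 105 108 101 105 103 130 129 151 215 153 215 214 193 173 214
 221 195 141 132 131 129  85  78  78  80  81  82] [154 153 148 148 154 151 148 161 222 217 222 220 208 221 220 193 130 129
 128 129 129 121 130 106  80  81  82  80  82  82]
```

```bash
cat >> h.py <<'E'
def hough(near,z,r,fresh=True):
    i=eyes.camera_info("wrist")
    if fresh: cv2.imwrite("pics/last.png",eyes.get_image("wrist")[:,:,::-1])
    g=cv2.medianBlur(cv2.imread("pics/last.png",0),3)
    uv=proj([[*near,z]],i)[0];x,y=(uv-60).astype(int);k=3
    rp=np.linalg.norm(proj([[near[0]+r,near[1],z]],i)[0]-uv)
    c=cv2.resize(g[y:y+120,x:x+120],None,fx=k,fy=k,interpolation=cv2.INTER_CUBIC)
    h=cv2.HoughCircles(c,cv2.HOUGH_GRADIENT_ALT,1.5,30,param1=120,param2=.3,minRadius=int(k*rp*.9),maxRadius=int(k*rp*1.1))
    print("exp",uv,rp)
    for q in ([] if h is None else h[0][:4]):
        c2=(q[:2]+.5)/k-.5+[x,y];print(c2,q[2]/k,cast(c2,i,z)[0].round(4))
E
python3 -c "
from h import *
hough((.432,.226),.016,.032,False)
print(rows(.432,.226,.004,np.radians(110)))
im=cv2.imread('pics/last.png');cv2.imwrite('pics/w5.png',im)"
```

```text
exp [270.40445618 198.89793729] 33.40606519226258
[270.66666794 197.16666794] 32.8787 [0.4337 0.2263]
[-0.0, -0.0192, 0.4868, 0.0]
```

View pics/w5.png

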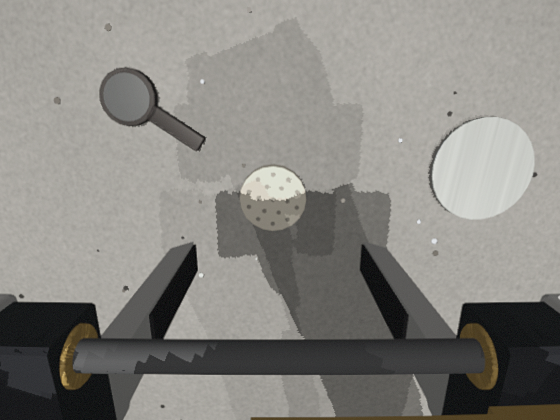

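The wrist view shows the brick at about (273,198), the loupe handle end at (200,145), well clear of the left finger, and the plate at (482,168). Grasping the brick.

```bash
python3 -m crank '[[[0.003,-0.016,0.12,0,0],[0.003,-0.016,0.26,0,0],[0.003,-0.016,0.38,0,0],[0.003,-0.016,0.45,0,0],[0.003,-0.016,0.48,0,0],[0.003,-0.016,0.487,0,0],[0.003,-0.016,0.487,0,0],[0.003,-0.016,0.487,0,0.3],[0.003,-0.016,0.487,0,0.6],[0.003,-0.016,0.487,0,0.6],[0.003,-0.016,0.487,0,0.6],[0.003,-0.016,0.4,0,0.6],[0.003,-0.016,0.25,0,0.6],[0.003,-0.016,0.25,0,0.6]]]';python3 -c "
from h import *
find((.528,.045),.01,.05,150,'top')
print(rows(.5277,.0449,.06,np.radians(110)))"
```

```text
t: 11.95
position: [0.4348, 0.2277, 0.078]
tool_rot: [0.985, 0.174, 0.002, -0.0]
wrist_force: [0.2, -0.0, -0.8]
gripper_width: 0.0632
grasp_force: 30.0
uv [291.06018788 237.75829611] box [269 216] [314 261] free [0.528  0.0447 0.0495] fixed [0.528  0.0446]
[0.0846, 0.6778, 0.0551, 0.0002]
```

```bash
python3 -m crank '[[[0.02,0.17,0,0,0.6],[0.04,0.34,0,0,0.6],[0.06,0.51,0.03,0,0.6],[0.085,0.678,0.055,0,0.6],[0.085,0.678,0.055,0,0.6],[0.085,0.678,0.055,0,0.6],[0.085,0.678,0.055,0,0.6]]]';python3 -c "
from h import *
s=manip.get_state();p=s['position'];print(p)
hough(p[:2],p[2]+.012,.032)
cv2.imwrite('pics/w6.png',cv2.imread('pics/last.png'))
print(rows(.528,.0447,.0145,np.radians(110)))"
```

```text
t: 12.88
position: [0.5266, 0.0459, 0.0588]
tool_rot: [0.984, 0.175, -0.0, -0.0]
wrist_force: [0.2, -0.3, -0.4]
gripper_width: 0.0628
grasp_force: 30.0
[0.52658529 0.04590675 0.05879184]
exp [275.22460995 266.76960686] 57.287233589589846
[276.16666794 265.66666794] 55.216732 [0.5274 0.0457]
[0.0027, 0.005, 0.1482, 0.0006]
```

View pics/w6.png

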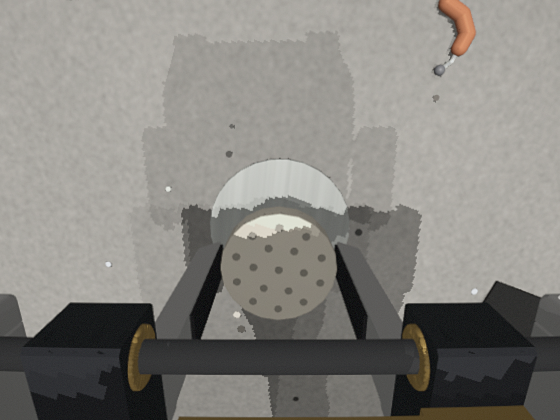

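The brick is in the fingers at (279,264) with the plate below it: left edge u≈211, right ≈347, top v≈158. I'll work out the offset between the two in this one camera.

```bash
python3 -c "
from h import *
i=eyes.camera_info('wrist');s=manip.get_state();p=np.array(s['position']);R=Ro.from_quat(s['tool_rot'])
g=cv2.imread('pics/last.png');
c=cv2.Canny(cv2.GaussianBlur(g,(5,5),1),40,100)
th=np.linspace(np.radians(185),np.radians(355),120)
def arc(u0,v0,rad,a0,a1):
    v,u=np.nonzero(c);d=np.hypot(u-u0,v-v0);a=np.degrees(np.arctan2(v-v0,u-u0))
    k=(abs(d-rad)<6)&(a>a0)&(a<a1);return np.c_[u,v][k].astype(float)
for n,P,z,r in(('plate',arc(279,226,68,-165,-15),.01,.05),('brick',arc(279,264,57,15,165),p[2]+.012,.032),('brickT',arc(279,264,57,-165,165),p[2]+.012,.032)):
    q=circ(cast(P,i,z),r);print(n,len(P),circ(cast(P,i,z)),q,'tool mm',R.inv().apply([*(q-p[:2]),0])*1000)
"
```

```text
plate 218 [0.52760955 0.04367061 0.04938025] [0.5268918  0.04340763] tool mm [-6.72473992e-01  2.31289213e+00 -6.07191421e-04]
brick 208 [0.52638869 0.04411808 0.03173683] [0.52669415 0.04423105] tool mm [-5.73604988e-01  1.47187169e+00 -3.59625573e-04]
brickT 414 [0.52613189 0.04385771 0.03150738] [0.52631831 0.04405315] tool mm [-9.87754579e-01  1.50903628e+00 -2.95233046e-04]
```

```bash
python3 -m crank '[[[0.002,0.0035,0.06,0,0.6],[0.002,0.0035,0.11,0,0.6],[0.002,0.0035,0.135,0,0.6],[0.002,0.0035,0.146,0,0.6],[0.002,0.0035,0.147,0,0.6],[0.002,0.0035,0.147,0,0.6]]]'
```

```text
t: 13.68
position: [0.5282, 0.044, 0.0151]
tool_rot: [0.985, 0.175, 0.0, -0.0]
wrist_force: [0.5, 0.4, -1.2]
gripper_width: 0.0631
grasp_force: 30.0
```

```bash
python3 -m crank '[[[0,0,0.0025,0,0.6],[0,0,0.0025,0,0.6],[0,0,0.0025,0,0.2],[0,0,0.0025,0,0],[0,0,0.0025,0,0],[0,0,-0.1,0,0],[0,0,-0.25,0,0],[0,0,-0.4,0,0],[0,0,-0.4,0,0]]]';python3 -c "
from h import *
print(rows(.4613,-.203,.13,np.radians(75)))"
```

```text
t: 14.8
position: [0.5297, 0.0441, 0.1379]
tool_rot: [0.985, 0.174, 0.003, 0.0]
wrist_force: [-0.0, 0.8, -0.4]
gripper_width: 0.0943
grasp_force: 0.0
[-0.4974, 0.6951, 0.0253, 0.0975]
```

```bash
python3 -m crank '[[[-0.12,0.17,0,0,0],[-0.24,0.34,0,0,0],[-0.36,0.5,0,0,0],[-0.497,0.695,0.02,0,0],[-0.497,0.695,0.02,0,0],[-0.497,0.695,0.02,0,0],[-0.497,0.695,0.02,0,0]]]';python3 -c "
from h import *
p=find((.528,.045),.01,.05,150,'top')
i=eyes.camera_info('top');g=cv2.imread('pics/last.png')
cv2.imwrite('pics/t7.png',cv2.resize(g[200:280,250:340],None,fx=7,fy=7,interpolation=cv2.INTER_NEAREST))
s=manip.get_state();print(s['position'])
hough((.4616,-.2024),.011,.029)
cv2.imwrite('pics/w7.png',cv2.imread('pics/last.png'))
print(rows(.4616,-.2024,.005,np.radians(110)))"
```

```text
t: 15.68
position: [0.4602, -0.2016, 0.1288]
tool_rot: [0.984, 0.176, -0.0, -0.0]
wrist_force: [0.2, -0.3, -0.7]
gripper_width: 0.0942
grasp_force: 0.0
uv [291.06018788 237.75829611] box [269 216] [314 261] free [0.5278 0.045  0.0491] fixed [0.5277 0.0449]
[ 0.4602395  -0.20162851  0.12884457]
exp [277.78654832 202.26584532] 31.792064973122617
[275.66666794 202.66666794] 30.145721 [ 0.4606 -0.2007]
[0.0036, 0.0038, 0.4129, 0.0006]
```

View pics/t7.png

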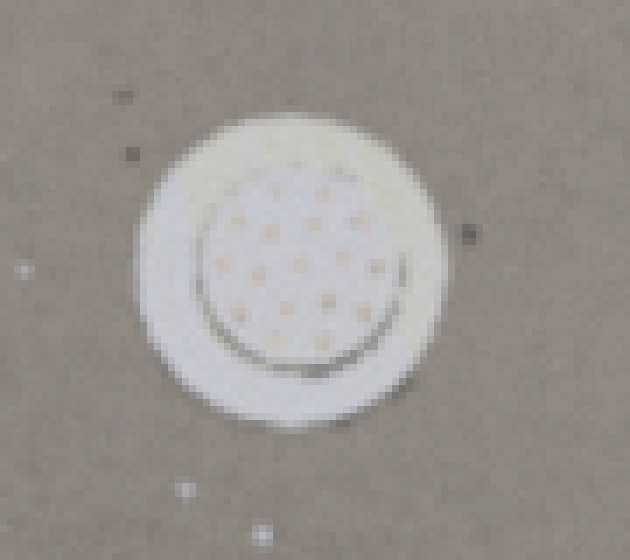

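The top view of the stack shows the brick on the plate at about (300,267) in the crop, against a plate centre at (291,270), so it may be off by 1–2 mm. I'll measure it numerically.

```bash
cat >> h.py <<'E'
def ontop(near,z,r,k=6,name="top"):
    i=eyes.camera_info(name)
    g=np.mean([cv2.cvtColor(eyes.get_image(name),cv2.COLOR_RGB2GRAY).astype(float) for _ in range(3)],0)
    uv=proj([[*near,z]],i)[0];x,y=np.round(uv-30).astype(int)
    c=cv2.resize(g[y:y+60,x:x+60].astype(np.uint8),None,fx=k,fy=k,interpolation=cv2.INTER_CUBIC)
    rp=np.linalg.norm(proj([[near[0]+r,near[1],z]],i)[0]-uv)
    # edge of expected radius: strongest gradient along each ray
    gx=cv2.GaussianBlur(c.astype(np.float32),(0,0),k*.5);P=[]
    for a in np.linspace(0,2*np.pi,120,endpoint=False):
        rr=np.arange(rp*.82,rp*1.18,.1);U=(uv[0]+rr*np.cos(a)-x+.5)*k-.5;V=(uv[1]+rr*np.sin(a)-y+.5)*k-.5
        q=cv2.remap(gx,U.astype(np.float32)[None],V.astype(np.float32)[None],1)[0]
        d=-np.diff(q);j=d.argmax()
        if d[j]>1.:P.append([uv[0]+rr[j]*np.cos(a),uv[1]+rr[j]*np.sin(a)])
    P=np.array(P);W=cast(P,i,z);print("n",len(P),"rp",round(rp,2),"free",circ(W).round(4),"fixed",circ(W,r).round(4))
E
python3 -c "
from h import *
ontop((.528,.045),.01,.05);ontop((.528,.045),.026,.032);ontop((.528,.043),.026,.032);ontop((.6476,.2289),.01,.024)
find((.4616,-.2024),.011,.029,90);find((.4616,-.2024),.011,.029,70)
find((.4616,-.2024),.011,.029,100,'top',25)"
```

```text
n 120 rp 22.3 free [0.5276 0.0448 0.0492] fixed [0.5277 0.0448]
n 64 rp 14.5 free [0.5265 0.0427 0.0299] fixed [0.529  0.0422]
n 64 rp 14.5 free [0.5266 0.0427 0.03  ] fixed [0.529  0.0424]
n 120 rp 10.43 free [0.6474 0.2289 0.024 ] fixed [0.6474 0.2289]
uv [276.35603956 201.14309563] box [245 170] [308 232] free [ 0.4613 -0.2026  0.0288] fixed [ 0.4613 -0.2026]
uv [276.35349765 201.1396359 ] box [245 169] [308 232] free [ 0.4613 -0.2025  0.029 ] fixed [ 0.4613 -0.2025]Traceback (most recent call last):
  File "<string>", line 5, in <module>
    find((.4616,-.2024),.011,.029,100,'top',25)
    ~~~~^^^^^^^^^^^^^^^^^^^^^^^^^^^^^^^^^^^^^^^
  File "h.py", line 39, in find
    c=blob(cv2.morphologyEx((g>lo).astype(np.uint8),cv2.MORPH_CLOSE,np.ones((9,9))),uv).reshape(-1,2)
      ~~~~^^^^^^^^^^^^^^^^^^^^^^^^^^^^^^^^^^^^^^^^^^^^^^^^^^^^^^^^^^^^^^^^^^^^^^^^^^^^^
  File "h.py", line 23, in blob
    return min(cs,key=lambda c:np.hypot(*(c.reshape(-1,2).mean(0)-near)))
ValueError: min() iterable argument is empty
```

```bash
python3 -c "
from h import *
print(manip.get_state()['position'],rows(.461,-.2015,.0048,np.radians(110)))"
```

```text
[ 0.45971127 -0.2031032   0.12892539] [0.0059, -0.0035, 0.4138, 0.0003]
```

```bash
cat >> h.py <<'E'
def avg(n=10):
    P=[]
    for _ in range(n): P.append(manip.get_state()["position"]);eyes.get_image("top")
    P=np.array(P);return P.mean(0),P.std(0)
def shift(t,p):
    R=Ro.from_quat(manip.get_state()["tool_rot"]);return (R.inv().apply(np.array(t)-p)/.3).round(4)
E
python3 -c "
from h import *
p,s=avg();print(p,s,shift([.461,-.2015,.0048],p))"
```

```text
[ 0.45971504 -0.20311039  0.12893004] [1.82682919e-05 1.06124691e-05 1.13380416e-05] [ 0.0059 -0.0036  0.4138]
```

```bash
python3 -m crank '[[[0.006,-0.0017,0.12,0,0],[0.006,-0.0017,0.25,0,0],[0.006,-0.0017,0.35,0,0],[0.006,-0.0017,0.4,0,0],[0.006,-0.0017,0.413,0,0],[0.006,-0.0017,0.414,0,0],[0.006,-0.0017,0.414,0,0],[0.006,-0.0017,0.414,0,0.3],[0.006,-0.0017,0.414,0,0.65],[0.006,-0.0017,0.414,0,0.65],[0.006,-0.0017,0.414,0,0.65],[0.006,-0.0017,0.414,0,0.65],[0.006,-0.0017,0.414,0,0.65]]]';python3 -c "
from h import *
p,s=avg(3);print(p,shift([.5278,.045,.08],p))"
```

```text
t: 18.65
position: [0.4612, -0.202, 0.0048]
tool_rot: [0.985, 0.175, -0.0, -0.0]
wrist_force: [-0.4, -0.5, 1.3]
gripper_width: 0.0571
grasp_force: 30.0
[ 0.46121722 -0.20199657  0.00474921] [ 0.4914 -0.6969 -0.2508]
```

```bash
python3 -m crank '[[[0,0,-0.08,0,0.65],[0,0,-0.2,0,0.65],[0.1,-0.12,-0.25,0,0.65],[0.2,-0.27,-0.25,0,0.65],[0.3,-0.43,-0.25,0,0.65],[0.4,-0.58,-0.25,0,0.65],[0.46,-0.66,-0.25,0,0.65],[0.4914,-0.696,-0.25,0,0.65],[0.4914,-0.696,-0.25,0,0.65],[0.4914,-0.696,-0.25,0,0.65],[0.4914,-0.696,-0.25,0,0.65],[0.4914,-0.696,-0.25,0,0.65]]]';python3 -c "
from h import *
p,s=avg(4);print(p,s,shift([.5278,.045,.0283],p))
i=eyes.camera_info('wrist');R=Ro.from_quat(manip.get_state()['tool_rot'])
im=eyes.get_image('wrist');cv2.imwrite('pics/last.png',im[:,:,::-1])
c=cv2.Canny(cv2.GaussianBlur(im,(5,5),1),40,100)
v,u=np.nonzero(c)
def arc(X,r,a0,a1,tol=.12):
    u0=proj([X],i)[0];rp=np.linalg.norm(proj([[X[0]+r,X[1],X[2]]],i)[0]-u0)
    d=np.hypot(u-u0[0],v-u0[1]);a=np.degrees(np.arctan2(v-u0[1],u-u0[0]))
    k=(abs(d-rp)<tol*rp)&(a>a0)&(a<a1);return np.c_[u,v][k].astype(float)
for n,X,r,a in(('sieve',(p[0],p[1],p[2]+.006),.029,(15,165)),('plate',(.5278,.045,.01),.05,(-150,-30))):
    P=cast(arc(X,r,*a),i,X[2]);q=circ(P,r);print(n,len(P),circ(P),q,'tool mm',R.inv().apply([*(q-p[:2]),0])*1000)
"
```

```text
t: 20.3
position: [0.5278, 0.044, 0.0798]
tool_rot: [0.985, 0.174, -0.0, 0.0]
wrist_force: [0.1, 0.3, -1.1]
gripper_width: 0.0571
grasp_force: 30.0
[0.5278637  0.04427265 0.07978243] [2.72750541e-05 1.92022864e-04 1.13812522e-05] [ 0.0006 -0.0023  0.1716]
sieve 83 [0.35189382 0.16453495 0.18537374] [0.5243422  0.03962939] tool mm [-4.90237654e+00  3.15079978e+00  1.07644627e-04]
plate 162 [0.52766772 0.04381344 0.04916217] [0.52674598 0.04346117] tool mm [-1.32847675e+00  3.78086249e-01  5.57619481e-05]
```

```bash
python3 -m crank '[[[0,0,0.06,0,0.65],[0,0,0.12,0,0.65],[0,0,0.155,0,0.65],[0,0,0.168,0,0.65],[0,0,0.172,0,0.65],[0,0,0.172,0,0.65],[0,0,0.172,0,0.65]]]'
```

```text
t: 21.42
position: [0.5281, 0.0447, 0.0285]
tool_rot: [0.985, 0.175, 0.0, 0.0]
wrist_force: [-0.4, 0.2, -1.0]
gripper_width: 0.0569
grasp_force: 30.0
```

```bash
python3 -m crank '[[[0,0,0.002,0,0.65],[0,0,0.002,0,0.65],[0,0,0.002,0,0.3],[0,0,0.002,0,0.1],[0,0,0.002,0,0],[0,0,0.002,0,0],[0,0,-0.05,0,0],[0,0,-0.2,0,0],[0,0,-0.36,0,0],[0,0,-0.36,0,0]]]';python3 -c "
from h import *
p,s=avg(4);print(p,shift([.6474,.2289,.12],p))"
```

```text
t: 22.68
position: [0.5299, 0.045, 0.1404]
tool_rot: [0.985, 0.175, 0.003, 0.0]
wrist_force: [0.7, -0.5, 0.3]
gripper_width: 0.0941
grasp_force: 0.0
[0.52856093 0.04475494 0.13789579] [ 0.5831 -0.4402  0.0592]
```

```bash
python3 -m crank '[[[0.15,-0.11,0,0,0],[0.3,-0.22,0,0,0],[0.45,-0.34,0.02,0,0],[0.583,-0.44,0.06,0,0],[0.583,-0.44,0.06,0,0],[0.583,-0.44,0.06,0,0],[0.583,-0.44,0.06,0,0],[0.583,-0.44,0.06,0,0]]]';python3 -c "
from h import *
p,s=avg(6);print(p,s)
ontop((.528,.045),.01,.05);ontop((.5275,.0435),.034,.029)
hough((.6474,.2289),.01,.024)
find((.6474,.2289),.01,.024,185,win=45)
print(shift([.6474,.2289,.003],p))"
```

```text
t: 23.88
position: [0.6469, 0.2278, 0.1186]
tool_rot: [0.985, 0.174, 0.0, 0.0]
wrist_force: [-0.1, 0.0, -0.3]
gripper_width: 0.094
grasp_force: 0.0
[0.64683051 0.2282764  0.11847733] [2.03307318e-05 2.62348249e-04 8.87504902e-05]
n 21 rp 22.3 free [0.5091 0.0774 0.086 ] fixed [0.5277 0.0455]Traceback (most recent call last):
  File "<string>", line 4, in <module>
    ontop((.528,.045),.01,.05);ontop((.5275,.0435),.034,.029)
                               ~~~~~^^^^^^^^^^^^^^^^^^^^^^^^^
  File "h.py", line 66, in ontop
    P=np.array(P);W=cast(P,i,z);print("n",len(P),"rp",round(rp,2),"free",circ(W).round(4),"fixed",circ(W,r).round(4))
                    ~~~~^^^^^^^
  File "h.py", line 8, in cast
    n=cv2.undistortPoints(uv,K,np.array([i["k1"],0,0,0,0.])).reshape(-1,2)
      ~~~~~~~~~~~~~~~~~~~^^^^^^^^^^^^^^^^^^^^^^^^^^^^^^^^^^^
cv2.error: OpenCV(4.12.0) /io/opencv/modules/calib3d/src/undistort.dispatch.cpp:347: error: (-215:Assertion failed) CV_IS_MAT(_src) && CV_IS_MAT(_dst) && (_src->rows == 1 || _src->cols == 1) && (_dst->rows == 1 || _dst->cols == 1) && _src->cols + _src->rows - 1 == _dst->rows + _dst->cols - 1 && (CV_MAT_TYPE(_src->type) == CV_32FC2 || CV_MAT_TYPE(_src->type) == CV_64FC2) && (CV_MAT_TYPE(_dst->type) == CV_32FC2 || CV_MAT_TYPE(_dst->type) == CV_64FC2) in function 'cvUndistortPointsInternal'
```

```bash
python3 -c "
from h import *
p,s=avg(2);print(p)
hough((.6474,.2289),.01,.024)
find((.6474,.2289),.01,.024,185,win=45);find((.6474,.2289),.01,.024,120,win=38)
im=cv2.imread('pics/last.png',0);u=proj([[.6474,.2289,.01]],eyes.camera_info('wrist'))[0].astype(int);print(u,im[u[1],u[0]-45:u[0]+45:3],im[u[1]-45:u[1]+45:3,u[0]])
a=eyes.get_image('side');cv2.imwrite('pics/s8.png',a[:,:,::-1])
i=eyes.camera_info('side');g=cv2.cvtColor(a,cv2.COLOR_RGB2GRAY)
q=proj([[.5277,.0447,.034],[.5277,.0447,.01]],i);print(q);x,y=q[0].astype(int);print(g[y,x-32:x+32:2],g[y-28:y+32:2,x])
"
```

```text
[0.64675993 0.22884487 0.118127  ]
exp [276.53398553 205.54243909] 26.95421248857374
[279.16666794 204.16666794] 26.336403 [0.6494 0.2272]
uv [276.5304133  205.54339183] box [252 180] [303 204] free [0.6566 0.2329 0.0148] fixed [0.6705 0.24  ]
uv [276.52616195 205.54380338] box [240 167] [312 231] free [0.653  0.2308 0.0282] fixed [0.6548 0.2312]
[276 205] [ 84  84  85  88  83  85  83 129 120 118 124 118 120 119 126 116 124 117
 121 123 123 123 122 102 124  81  83  81  85  83] [156 155 155 151 155 160 130 223 200 220 216 216 216 215 205 116 121 122
 122 121 123 122 110 122  99  85  84  84  84  85]
[[280.01922131 227.27280939]
 [280.1187199  234.56704109]]
[ 56  57  58  57  65  77  76  76  97  96  86  92  73  82 143 134 131 150
 149 148 147 119 150 153 148 147 142 124 116 117 118 115] [ 61  61  66  74  73  73  74  73  79 130 143 148 151 151 131 132 145 134
 153 155 149  98 134 125  83  98 147 156 150  98]
```

```bash
python3 -m crank '[[[0.002,0.002,0.12,0,0],[0.002,0.002,0.24,0,0],[0.002,0.002,0.33,0,0],[0.002,0.002,0.37,0,0],[0.002,0.002,0.383,0,0],[0.002,0.002,0.3835,0,0],[0.002,0.002,0.3835,0,0],[0.002,0.002,0.3835,0,0.4],[0.002,0.002,0.3835,0,0.75],[0.002,0.002,0.3835,0,0.75],[0.002,0.002,0.3835,0,0.75],[0.002,0.002,0.3835,0,0.75],[0.002,0.002,0.3835,0,0.75]]]';python3 -c "
from h import *
p,s=avg(3);print(p)"
```

```text
t: 26.4
position: [0.6475, 0.2285, 0.0031]
tool_rot: [0.985, 0.175, -0.0, -0.0]
wrist_force: [0.9, 0.1, -0.3]
gripper_width: 0.0471
grasp_force: 30.0
[0.64751696 0.22848016 0.00308016]
```

```bash
python3 -m crank '[[[0,0,-0.08,0,0.75],[0,0,-0.22,0,0.75],[-0.1,0.07,-0.273,0,0.75],[-0.24,0.18,-0.273,0,0.75],[-0.38,0.285,-0.273,0,0.75],[-0.5,0.375,-0.273,0,0.75],[-0.5845,0.4385,-0.273,0,0.75],[-0.5845,0.4385,-0.273,0,0.75],[-0.5845,0.4385,-0.273,0,0.75],[-0.5845,0.4385,-0.273,0,0.75],[-0.5845,0.4385,-0.273,0,0.75]]]';python3 -c "
from h import *
p,s=avg(5);print(p,shift([.5282,.0446,.0375],p))
i=eyes.camera_info('wrist');im=eyes.get_image('wrist');g=cv2.cvtColor(im,cv2.COLOR_RGB2GRAY)
cv2.imwrite('pics/last.png',im[:,:,::-1])
for X in([.5282,.0446,p[2]+.007],[.5282,.0446,.034],[.5277,.0447,.01]):
    q=proj([X],i)[0];print(q,339*.001/ (np.array(i['R'])@X+i['t'])[2])
x=int(proj([[.5282,.0446,.034]],i)[0][0])
print(g[100:330:3,x]);y=int(proj([[.5282,.0446,.034]],i)[0][1]);print(y,g[y-20,x-80:x+80:3])
"
```

```text
t: 27.92
position: [0.5283, 0.0454, 0.085]
tool_rot: [0.985, 0.175, -0.0, -0.0]
wrist_force: [-0.4, -0.3, -0.6]
gripper_width: 0.0465
grasp_force: 30.0
[0.52818116 0.04511438 0.08494842] [-0.0005  0.0017  0.1582]
[275.71791196 262.75394063] 1.8054867815104976
[276.27654406 227.87314939] 1.3925944968737942
[276.10182775 218.21041404] 1.2715328902489547
[157 149 159 161 157 160 159 157 153 158 159 154 157 160 159 161 157 158
 154 212 208 207 207 208 206 205 205 191 122 215 168 206 207 207 207 195
 109 116 109 110 114 128 217 204 126 124 126 126 125 125 123 125 124 125
 124 126 124 124 125 123 124 125 125 126 111 111 124 116  83  84  85  82
  84  84  83  85  86]
227 [ 87  84  86  87  85  85  82 111 121 187 184 187 187 191 112 104 116 181
 197 149 180 122 175 193 199 185 123 115 108 119 124 128 139 188 193 176
 202 121 184 126 131 126 117 125 120 107 108 106 102 105 105 106 101  95]
```

```bash
python3 -m crank '[[[0,0.001,0.06,0,0.75],[0,0.001,0.11,0,0.75],[0,0.001,0.143,0,0.75],[0,0.001,0.155,0,0.75],[0,0.001,0.158,0,0.75],[0,0.001,0.158,0,0.75],[0,0.001,0.158,0,0.75]]]'
```

```text
t: 29.1
position: [0.5284, 0.0444, 0.0379]
tool_rot: [0.985, 0.175, 0.0, 0.0]
wrist_force: [0.1, 0.3, -1.0]
gripper_width: 0.0471
grasp_force: 30.0
```

```bash
python3 -m crank '[[[0,0,0.0025,0,0.75],[0,0,0.0025,0,0.75],[0,0,0.0025,0,0.4],[0,0,0.0025,0,0.2],[0,0,0.0025,0,0],[0,0,0.0025,0,0],[0,0,-0.05,0,0],[0,0,-0.2,0,0],[0,0,-0.35,0,0],[-0.12,0.17,-0.36,0,0],[-0.24,0.34,-0.36,0,0],[-0.36,0.52,-0.36,0,0],[-0.49,0.7,-0.36,0,0],[-0.49,0.7,-0.36,0,0],[-0.49,0.7,-0.36,0,0],[-0.49,0.7,-0.36,0,0]]]';python3 -c "
from h import *
ontop((.5277,.0448),.01,.05);ontop((.5277,.0435),.044,.024);ontop((.5277,.0435),.034,.029);ontop((.5285,.0425),.026,.032)
im=eyes.get_image('top');cv2.imwrite('pics/t9.png',im[:,:,::-1])
a=cv2.imread('pics/top0.png').astype(int);d=abs(a-im[:,:,::-1]).max(2)
for n,(x,y) in dict(aid=(318,167),loupe=(150,260)).items(): print(n,d[y-25:y+25,x-35:x+35].max())
i=eyes.camera_info('side');b=eyes.get_image('side');cv2.imwrite('pics/s9.png',b[:,:,::-1]);ontop((.5277,.0445),.044,.024,name='side')"
```

```text
t: 31.1
position: [0.4629, -0.202, 0.146]
tool_rot: [0.984, 0.176, 0.0, -0.0]
wrist_force: [0.1, -0.2, 0.2]
gripper_width: 0.0941
grasp_force: 0.0
n 120 rp 22.3 free [0.5276 0.0448 0.0491] fixed [0.5275 0.0448]
n 51 rp 11.05 free [0.5278 0.0453 0.0259] fixed [0.5267 0.0471]
n 62 rp 13.24 free [0.5259 0.0422 0.0293] fixed [0.5256 0.0424]
n 63 rp 14.5 free [0.5267 0.0418 0.0297] fixed [0.5292 0.0398]
aid 14
loupe 17
n 99 rp 11.49 free [0.5261 0.0442 0.0246] fixed [0.5263 0.0442]
```

```bash
python3 -c "
from station import order
print(order.close_job())"
```

```text
the job is handed in; nothing more can be done
None
```

Job handed in at about 32 s: sieve laid on the mat and released, then desiccant disc, sieve and saucer stacked on the plate, each measured within about 3 mm of its centre; plate, hearing aid and loupe had not moved in the last top picture.

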